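# Lock the press-and-turn safety lid of the dishwasher-tablet canister

### The arm

A 7-joint arm with a two-finger parallel gripper is mounted at the origin on a cart in front of the work surface, level with it; the furniture and walls round the work are solid. World frame = base frame: x ahead of the robot, y to its left, z up, the work surface at z = 0. Lengths are in m, angles in rad, forces in N, time in s.
With the tool pointing down it reaches from about 0.4 to 0.875 m from the base axis. Payload 6.5 kg.
Tool frame: the origin (TCP) lies between the finger pads; the fingertips stand 11 mm ahead of it and the grasp point (between the pads) lies 8 mm behind it (ctrl.tips_ahead is the distance from the TCP to the fingertips, in m); z points along the fingers, y is the line along which they close (so a half turn about z gives the same grasp; the last joint's range is limited). The gripper opens to 85 mm and grips with 20 to 120 N. Pads are 22 mm wide; open, the fingers measure 114 mm over their backs; the gripper's body (76 mm by 85 mm) begins 54 mm behind the grasp point. The pads swing forward as they close: fully open they stand 13 mm farther back than shut.
Start: joints at [-1.388, 0.536, -0.004, 1.538, 0.003, 1.067, -0.071], TCP at [0.16, 0.63, 0.214] pointing down, gripper open.
Joint ranges: [-2.7, 2.7], [-0.37, 2.16], [-1.27, 1.26], [0.24, 2.4], [-1.31, 4.45], [0.19, 1.91], [-2.76, 2.76]. Speed limits (rad/s): [2.39, 2.39, 3.14, 3.14, 3.14, 3.14, 3.14].

### API

Orientations are given as [roll, pitch, yaw] about the fixed x, y, z axes, in that order (R = Rz(yaw) Ry(pitch) Rx(roll)).
In Python, from plant import ctrl gives the robot as it stands.
- The arm moves only by the shell command python3 -m creep 'ROWS' [FORCE]. ROWS is JSON, a list of rows, each a list of 7 numbers: the gripper's target within -1 to 1 (shut at 1, half-way at 0, fully open at -1), then the shift along the tool's x, y, z in m, then the turn, a rotation vector about the tool's x, y, z in rad. In form: [[fingers, x, y, z, rx, ry, rz], ...]. A call has 1 to 12 rows; each row is the pose to reach, as a shift and turn from the pose commanded when the call began, along the tool's axes at that moment; what a row does not reach only later rows make up. A row lasts 1/10 s, in which the tool goes at most 50 mm and 8.59 degrees, less where a joint would pass 70% of its speed; a pose out of reach is approached as far as the arm can. A call with a gripper value outside its range is refused whole. The fingers move at their own pace and stop on an object; FORCE is the grip in N (left out, the last holds). Time passes only in rows, so rows that repeat a pose let the fingers close. It gives the time, the measured TCP pose, the force, the opening and the grip force at its end, in the units of the state.
- ctrl.get_obs(): the state, without advancing time (a new reading comes with each control period).
- ctrl.snapshot(name): name is "scene" or "top" or "wrist"; returns the picture (420x560x3 uint8, blue, green, red); there is no depth.
- ctrl.camera_params(name): a dict with "vertical_fov" (degrees; the focal length in pixels is half the picture's height over the tangent of half this angle, whatever the lens; pixels are square), "cx", "cy" (the principal point, pixels), "rvec" (rotation vector, rad) and "tvec" (3), from world to camera coordinates, as OpenCV has them. Camera axes: x right, y down, z forward; pixel columns grow to the right and rows downward; lengths in m; the calibration is good to about 2 mm. A picture is of the moment at which its call begins: read the wrist's pose just before it. camera_params takes no time and is no camera call; for the wrist camera it gives the pose at the moment of the call.
- ctrl.close_job(): hands the job in; it is judged then, once.
Trained networks look in the newest picture that a camera, given by its name, has taken for a name from the list of things; names that differ only in an ending like _2 or _b are one class to them, and where a whole thing is asked for, a point or a joint stands for the part that bears it (a point fixed in the world has none). Each returns a list of dicts, best first, with "conf" (0 to 1); they miss things now and then, are a little off and sometimes report something else, mostly with a low value. They report only what shows in the picture. A call takes as long as a camera call. They do not tell look-alikes from the thing itself.
- ctrl.look_for(camera, query): "position" ([column, row] in pixels, amid what is visible of it).
The state is a dict: "clock": time; "joint_pos": joint angles; "joint_velocities": joint speeds; "effort": joint torques, N m; "position": TCP position; "tcp_rot": TCP orientation; "contact_force": force on the tool from outside, world axes, zero at the start; "wrist_torque": the same for the moment, N m; "grip_width": finger opening in m; "grip_force": force on a finger pad.
Only numpy, scipy, OpenCV 4.12 (cv2) and the standard library are available. Lean on these libraries where they do the work, as an engineer would, in place of code of your own. Each camera call takes 0.05 s, during which the arm holds its last target. There are 200 camera calls.

### The job

The safety lid of the dishwasher-tablet canister lies on its collar crooked and not locked. Turn it until its two lugs drop into the gaps of the collar, then press it down against its spring, and turn it clockwise (seen from above) while it is down as far as it goes; let go, so that it springs up a little and stays caught under the collar. Leave the cup, the bowl and the mug standing where they are.

Things in the scene. Friction and masses are not known exactly. Their poses are not given: they have to be found in the camera images.
- canister: Round canister fixed to the worktop: steel shell 120 mm across, white collar 124 mm across, rim 98.5 mm high. Origin at the centre of its underside, z up. Inside the collar two inward lips, 11 mm wide radially and tops 97 mm high, leave a mouth 88 mm across. They are parted by two gaps, about 27 mm wide, on the canister's +x and -x axis; only there can a lug of the lid go down.
- mouth (a point): Centre of the canister's mouth, level with the lips' tops, 97 mm above the worktop; canister's axes. In the mouth, 12 mm lower, is a sprung plate that the lid rests on once its lugs are in the gaps. It can be pressed down 12 mm, with 3 N at first and 9 N at the bottom; only when the lid is pressed to the bottom do the lugs pass under the teeth of the lips.
- gap (a point): Middle of the gap on the canister's +x side, level with the lips' tops, 49.5 mm from the axis (the other gap is opposite). Seen from above, clockwise of each gap the lip has a tooth beneath (lip 10.5 mm deep, 24 degrees long), then the pocket, then a solid end stop, met with the lid about 69 degrees past the gap. Counterclockwise of a gap is a solid wall at once.
- pocket (a point): Roof of the pocket beneath a lip, 60 degrees clockwise of the +x gap, 7 mm below the lip's top, 49.5 mm from the axis (another is opposite). Hidden under the lip. When the lid is let go with its lugs here, the spring lifts it about 5 mm and the tooth then keeps it from turning back.
- wing (a point): Centre of the wing of the loose grey lid (about 0.12 kg), a bar 70 long, 16 wide, 26 mm high on a disc 84 across and 24 mm thick. Axes: x along the wing, z up; half a turn makes no difference. 13 mm above the disc's flat top, where fingertips astride the wing can press. Height above the worktop: 128 mm at the start, 122 with the lugs dropped into the gaps, 110 pressed to the bottom, 115 locked.
- lug (a point): Underside of one of the lid's two lugs, 45 mm out from the axis under the +x end of the wing; the other is opposite. A lug is 18 mm wide, 6 mm thick and reaches 51.5 mm from the axis. At the start the lugs lie loose on the lips and the lid turns easily; within about 5 degrees of the canister's x axis they drop into the gaps by the lid's own weight.
- cup: Steel cup 76 mm across, 100 mm high, bystander; origin at the centre of its underside.
- katori: Small steel bowl 108 mm across, 39 mm high, bystander; origin at the centre of its underside.
- mug: White mug 86 mm across with a handle (118 mm over it), 92 mm high, bystander; origin at the centre of its underside.
Not all that is in view belongs to the job. What is shaped like the part that bears wing but purple, red or turquoise is not meant.

How it is judged:
By the outcome, as a careful person would: the job done as asked, in the order asked, and still so for the second after the job is handed in, with the robot touching nothing.
It also fails if it takes over 58 s, if anything falls off the work surface, if the arm or the gripper's body presses on something with over 40 N, if the wrist force passes 120 N, or if a joint passes its speed limit or range.

## Working session

There is one attempt and no reset: what is moved stays moved. The work goes in short steps, Python scripts to look and compute and a shell command to move; the robot and the scene stay as the last step left them, time stands still between calls to the robot, and variables do not carry over. Pictures are saved under pics/ and viewed, at most 12 in all, crops included, and the job is handed in when it is done.

```bash
mkdir -p pics; cat > h.py <<'E'
from plant import ctrl
import numpy as np, cv2
def P(n):
    p=ctrl.camera_params(n); f=210/np.tan(np.radians(p["vertical_fov"])/2)
    R=cv2.Rodrigues(np.array(p["rvec"],float))[0]; return f,p["cx"],p["cy"],R,np.array(p["tvec"],float).ravel()
def ray(n,px,z,c=None):
    f,cx,cy,R,t=c or P(n); d=R.T@np.array([(px[0]-cx)/f,(px[1]-cy)/f,1]); o=-R.T@t
    return o+d*(z-o[2])/d[2]
def proj(n,X,c=None):
    f,cx,cy,R,t=c or P(n); q=R@np.array(X)+t; return np.array([cx+f*q[0]/q[2],cy+f*q[1]/q[2]])
E
python3 - <<'E'
from h import *
o=ctrl.get_obs(); print(o["clock"],o["position"],o["tcp_rot"],o["grip_width"])
a=[]
for n in("scene","top"):
    im=ctrl.snapshot(n); cv2.imwrite(f"pics/{n}0.png",im)
    for q,z in(("wing",.128),("canister",.05),("mouth",.097),("gap",.097),("lug",.1),("cup",.05),("katori",.02),("mug",.045)):
        for r in ctrl.look_for(n,q)[:3]: print(n,q,round(r["conf"],2),np.round(r["position"]),ray(n,r["position"],z).round(3))
E
```

```text
0.0 [0.15992342 0.62930759 0.21297325] [-3.13977981e+00  1.38358822e-04  2.89281939e+00] 0.08549156898838127
scene wing 0.72 [292. 327.] [0.381 0.266 0.128]
scene wing 0.7 [310. 208.] [ 0.486 -0.022  0.128]
scene wing 0.64 [346. 238.] [0.375 0.024 0.128]
scene canister 0.78 [266. 250.] [0.548 0.086 0.05 ]
scene mouth 0.59 [264. 247.] [0.536 0.112 0.097]
scene gap 0.87 [264. 249.] [0.532 0.115 0.097]
scene lug 0.91 [320. 277.] [0.389 0.124 0.1  ]
scene lug 0.87 [293. 329.] [0.383 0.257 0.1  ]
scene lug 0.78 [258. 226.] [0.578 0.066 0.1  ]
scene cup 0.97 [229. 320.] [0.522 0.28  0.05 ]
scene katori 0.76 [343. 178.] [ 0.497 -0.276  0.02 ]
scene mug 0.68 [256. 176.] [ 0.715 -0.136  0.045]
top wing 0.79 [273. 199.] [0.559 0.058 0.128]
top wing 0.79 [336. 219.] [ 0.517 -0.115  0.128]
top wing 0.65 [317. 266.] [ 0.389 -0.069  0.128]
top canister 0.93 [274. 214.] [0.535 0.058 0.05 ]
top mouth 0.98 [276. 209.] [0.538 0.049 0.097]
top gap 0.79 [277. 214.] [0.526 0.046 0.097]
top lug 0.93 [271. 195.] [0.578 0.065 0.1  ]
top lug 0.86 [337. 223.] [ 0.51 -0.12  0.1 ]
top lug 0.77 [313. 262.] [ 0.399 -0.059  0.1  ]
top cup 0.95 [190. 214.] [0.517 0.295 0.05 ]
top katori 0.87 [388. 237.] [ 0.493 -0.277  0.02 ]
top mug 0.82 [348. 159.] [ 0.713 -0.149  0.045]
```

```bash
python3 - <<'E'
import cv2
a=cv2.imread("pics/scene0.png");b=cv2.imread("pics/top0.png")
c=cv2.resize(b[150:300,200:400],(800,600),interpolation=cv2.INTER_CUBIC);cv2.imwrite("pics/topc.png",c)
E
```

```text
(no output)
```

View pics/scene0.png

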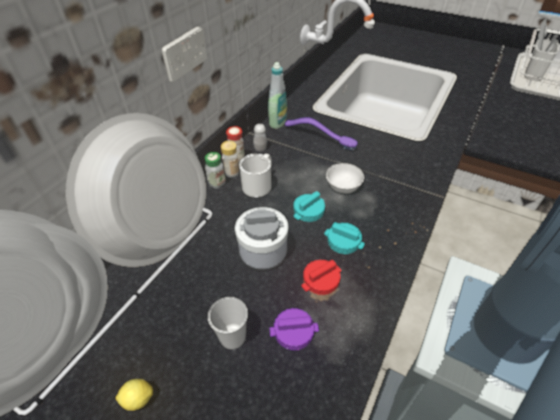

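View pics/topc.png

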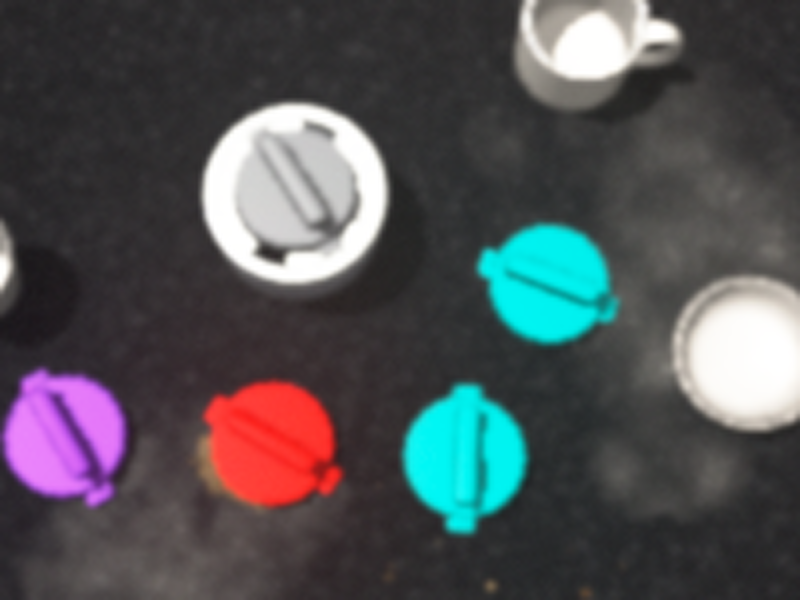

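The scene view shows the grey lid on the canister at (262,228). In the top crop the collar centre is (295,193). The wing runs from (263,135) to (322,222), and the dark gaps are at (320,130) and (270,252).

```bash
python3 - <<'E'
from h import *
g=lambda x,y,z: ray("top",(200+x/4-.4,150+y/4-.4),z)
print("collar",g(295,193,.0985))
w1,w2=g(263,137,.141),g(320,222,.141); print("wing",w1,w2,(w1+w2)/2,np.degrees(np.arctan2(*(w1-w2)[[1,0]])))
a,b=g(320,130,.092),g(270,252,.092); print("gap",a,b,(a+b)/2,np.degrees(np.arctan2(*(a-b)[[1,0]])))
o=ctrl.get_obs(); y=o["tcp_rot"][2]; print(np.degrees(y))
E
```

```text
collar [0.56972985 0.05943782 0.0985    ]
wing [0.59706851 0.08166334 0.141     ] [0.54122061 0.03923705 0.141     ] [0.56914456 0.06045019 0.141     ] 37.223048713218475
gap [0.61764671 0.04562375 0.092     ] [0.52833875 0.07390008 0.092     ] [0.57299273 0.05976191 0.092     ] -17.568624290195014
165.74673586366472
```

```bash
python3 -m creep '[[-1,-0.538,-0.451,-0.02,0,0,-0.9],[-1,-0.538,-0.451,-0.02,0,0,-0.9],[-1,-0.538,-0.451,-0.02,0,0,-0.9],[-1,-0.538,-0.451,-0.02,0,0,-0.9],[-1,-0.538,-0.451,-0.02,0,0,-0.9],[-1,-0.538,-0.451,-0.02,0,0,-0.9],[-1,-0.538,-0.451,-0.02,0,0,-0.9],[-1,-0.538,-0.451,-0.02,0,0,-0.9],[-1,-0.538,-0.451,-0.02,0,0,-0.9],[-1,-0.538,-0.451,-0.02,0,0,-0.9],[-1,-0.538,-0.451,-0.02,0,0,-0.9],[-1,-0.538,-0.451,-0.02,0,0,-0.9]]'
python3 - <<'E'
from h import *
o=ctrl.get_obs(); print(o)
d=np.array([.57,.06,.233])-o["position"]
from scipy.spatial.transform import Rotation as Q
R=Q.from_euler("xyz",o["tcp_rot"]); print(R.inv().apply(d), (R.inv()*Q.from_euler("xyz",[np.pi,0,np.radians(217)])).as_rotvec())
E
```

```text
clock: 2.1
position: [0.5075, 0.1477, 0.2312]
tcp_rot: [-3.141, 0.001, -2.49]
contact_force: [-0.3, 1.2, -0.2]
grip_width: 0.0854
grip_force: 0.0
{'clock': 2.1, 'joint_pos': array([-0.39822364,  0.30838955,  0.03666269,  1.84459153, -0.01340054,
        0.98790407,  1.86623685]), 'joint_velocities': array([ 0.72221592,  0.23905064,  0.26086649, -0.36660389, -0.10276929,
        0.12363098,  1.02247206]), 'effort': array([ -3.54199022, -46.63362265,   1.09618708, -22.46615231,
         0.24459005,   0.08681113,  -1.33960538]), 'position': array([0.50747628, 0.14767759, 0.23124563]), 'tcp_rot': array([-3.14138407e+00,  9.21792282e-04, -2.49022891e+00]), 'contact_force': array([-0.26664034,  1.18313293, -0.17969447]), 'wrist_torque': array([ 0.04707803, -0.04845276,  0.01033748]), 'grip_force': 0.0, 'grip_width': 0.08542900985048091}
[ 0.00343233 -0.10763299 -0.00173508] [-0.000206    0.00092237  0.00559183]
```

```bash
python3 -m creep '[[-1,0,-0.05,0,0,0,0],[-1,0,-0.05,0,0,0,0],[-1,0,-0.05,0,0,0,0],[-1,0,-0.05,0,0,0,0]]'
cat >> h.py <<'E'
from scipy.spatial.transform import Rotation as Q
def goto(X,yaw):
    o=ctrl.get_obs(); R=Q.from_euler("xyz",o["tcp_rot"]); 
    print("pos",o["position"].round(4),"yaw",np.degrees(o["tcp_rot"][2]).round(1),"F",o["contact_force"].round(1),"q7",o["joint_pos"][6].round(2))
    print("shift",R.inv().apply(np.array(X)-o["position"]).round(4),"turn",(R.inv()*Q.from_euler("xyz",[np.pi,0,np.radians(yaw)])).as_rotvec().round(4))
E
python3 - <<'E'
from h import *
goto([.57,.06,.2],217)
c=P("wrist"); im=ctrl.snapshot("wrist"); cv2.imwrite("pics/w1.png",im)
for q,z in(("wing",.128),("mouth",.097),("canister",.0985),("lug",.1),("gap",.097)):
    for r in ctrl.look_for("wrist",q)[:2]: print(q,round(r["conf"],2),np.round(r["position"]),ray("wrist",r["position"],z,c).round(4))
E
```

```text
clock: 2.5
position: [0.536, 0.1111, 0.2307]
tcp_rot: [3.141, -0.0, -2.489]
contact_force: [-0.2, -0.2, 0.8]
grip_width: 0.0856
grip_force: 0.0
pos [0.536  0.1111 0.2307] yaw -142.6 F [-0.2 -0.2  0.8] q7 1.96
shift [ 0.0041 -0.0613  0.0306] turn [ 0.001  -0.      0.0073]
wing 0.83 [329.  39.] [0.4263 0.0667 0.128 ]
wing 0.83 [436. 125.] [0.423  0.1659 0.128 ]
mouth 0.9 [238. 149.] [0.5315 0.0605 0.097 ]
canister 0.71 [237. 147.] [0.5305 0.0585 0.0985]
lug 0.97 [86. 29.] [ 0.5269 -0.0819  0.1   ]
lug 0.84 [439. 125.] [0.4159 0.1787 0.1   ]
gap 0.61 [238. 148.] [0.5306 0.06   0.097 ]
```

View pics/w1.png

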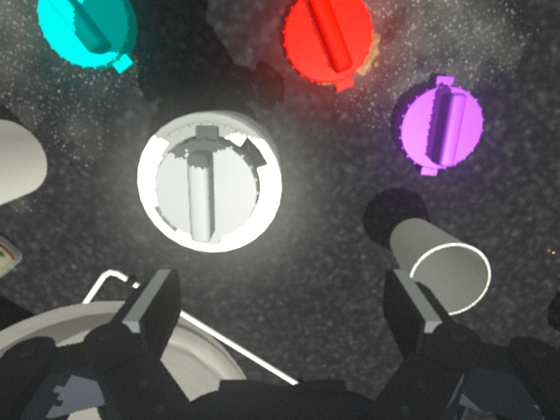

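The wrist picture shows the canister collar centred near (210,182). The lid wing runs from (201,152) to (202,241), one lug is at (207,132) and one gap at (255,152).

```bash
python3 - <<'E'
from h import *
c=P("wrist"); g=lambda p,z: ray("wrist",p,z,c)
print("collar",g((210,182),.0985))
w1,w2=g((201,152),.141),g((202,241),.141); print("wing",w1,w2,(w1+w2)/2,np.degrees(np.arctan2(*(w2-w1)[[1,0]])))
C=np.array([.570,.060,0])
l=g((207,132),.100); print("lug",l,np.linalg.norm((l-C)[:2]),np.degrees(np.arctan2(*(C-l)[[1,0]])))
b=g((255,152),.095); print("gap",b,np.linalg.norm((b-C)[:2]),np.degrees(np.arctan2(*(C-b)[[1,0]])))
E
```

```text
collar [0.56965511 0.05705656 0.0985    ]
wing [0.54131663 0.04034581 0.141     ] [0.59868787 0.07909054 0.141     ] [0.57000225 0.05971817 0.141     ] 34.03248147325892
lug [0.53564475 0.03165899 0.1       ] 0.044536455898433046 39.52057651459064
gap [0.52590439 0.0726861  0.095     ] 0.04588420339683173 -16.050276810975273
```

```bash
python3 -m creep '[[-1,0.004,-0.061,0.03,0,0,0.02],[-1,0.004,-0.061,0.03,0,0,0.02],[-1,0.004,-0.061,0.03,0,0,0.02],[-1,0.004,-0.061,0.03,0,0,0.02],[-1,0.004,-0.061,0.03,0,0,0.02]]'
python3 - <<'E'
from h import *
goto([.57,.0595,.131],216)
c=P("wrist"); im=ctrl.snapshot("wrist"); cv2.imwrite("pics/w2.png",im)
print(proj("wrist",[.57,.0595,.0985],c),proj("wrist",[.57,.0595,.141],c))
E
```

```text
clock: 3.3
position: [0.5703, 0.0603, 0.2013]
tcp_rot: [3.141, 0.001, -2.508]
contact_force: [-0.8, -0.5, 0.3]
grip_width: 0.0854
grip_force: 0.0
pos [0.5703 0.0603 0.2013] yaw -143.7 F [-0.8 -0.5  0.3] q7 2.06
shift [ 0.0008 -0.0005  0.0703] turn [0.0006 0.0009 0.0048]
[282.32816373 197.66677621] [282.38136928 215.8605406 ]
```

View pics/w2.png

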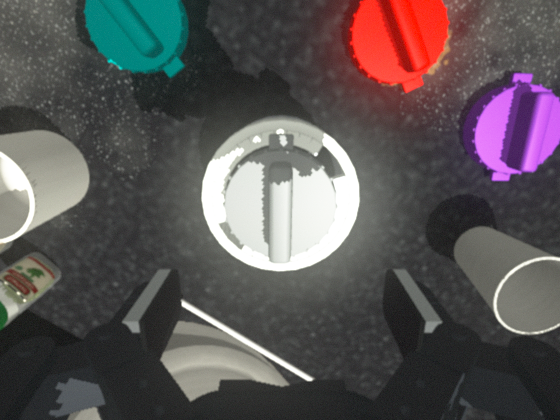

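The wrist picture shows the wing vertical from (281,163) to (281,262), with the collar centred near (281,196) as predicted. A gap shows near (328,163). The tool is aligned, so I'm descending to grip.

```bash
python3 - <<'E'
from h import *
c=P("wrist"); C=np.array([.57,.0595,0])
for z in(.086,.097):
  b=ray("wrist",(328,163),z,c); print("gap",b,np.linalg.norm((b-C)[:2]),np.degrees(np.arctan2(*(C-b)[[1,0]])))
l=ray("wrist",(282,142),.1,c); print("lug",np.degrees(np.arctan2(*(C-l)[[1,0]])))
E
python3 -m creep '[[-1,0.0005,-0.0005,0.07,0,0,0],[-1,0.0005,-0.0005,0.07,0,0,0],[-1,0.0005,-0.0005,0.07,0,0,0],[-1,0.0005,-0.0005,0.07,0,0,0],[0.5,0.0005,-0.0005,0.07,0,0,0],[1,0.0005,-0.0005,0.07,0,0,0],[1,0.0005,-0.0005,0.07,0,0,0],[1,0.0005,-0.0005,0.07,0,0,0],[1,0.0005,-0.0005,0.07,0,0,0],[1,0.0005,-0.0005,0.07,0,0,0],[1,0.0005,-0.0005,0.07,0,0,0],[1,0.0005,-0.0005,0.07,0,0,0]]' 25
```

```text
gap [0.52841927 0.07394476 0.086     ] 0.044018273609795454 -19.156758181281543
gap [0.5275639  0.07150747 0.097     ] 0.044102177162486066 -15.799086124442058
lug 36.72560849786532
clock: 4.55
position: [0.5704, 0.058, 0.1307]
tcp_rot: [3.142, -0.0, -2.51]
contact_force: [-0.1, -0.8, 0.3]
grip_width: 0.0001
grip_force: 0.0
```

```bash
python3 - <<'E'
from h import *
goto([.57,.0595,.131],216); print(ctrl.get_obs()["grip_width"],ctrl.get_obs()["grip_force"])
cv2.imwrite("pics/a.png",np.hstack([cv2.resize(ctrl.snapshot("wrist"),(400,300)),cv2.resize(ctrl.snapshot("scene")[170:290,180:340],(400,300),interpolation=cv2.INTER_CUBIC)]))
E
```

```text
pos [0.5704 0.058  0.1307] yaw -143.8 F [-0.1 -0.8  0.3] q7 2.07
shift [-0.0006  0.0015 -0.0003] turn [ 0.     -0.0001  0.0028]
0.0001491545258637118 0.0
```

View pics/a.png

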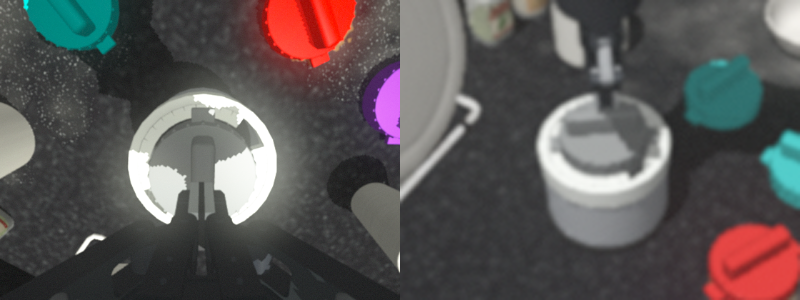

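```bash
python3 - <<'E'
from h import *
for n in("scene","wrist","top"):
  c=P(n)
  for X in([.5704,.058,.12],[.57,.0595,.141],[.57,.0595,.0985]): 
    p=proj(n,X,c); print(n,X,p, ((p-[180,170])*2.5+[400,0]) if n=="scene" else p/1.4)
im=ctrl.snapshot("top");
cv2.imwrite("pics/b.png",np.hstack([cv2.resize(im[160:235,225:325],(400,300),interpolation=cv2.INTER_CUBIC),cv2.resize(ctrl.snapshot("scene")[190:265,220:320],(400,300),interpolation=cv2.INTER_CUBIC)]))
for q in("wing","mouth","canister"):
  for n in("scene","top"): print(n,q,[(round(r["conf"],2),np.round(r["position"])) for r in ctrl.look_for(n,q)])
E
```

```text
scene [0.5704, 0.058, 0.12] [262.45728692 219.55162901] [606.14321729 123.87907252]
scene [0.57, 0.0595, 0.141] [261.87065022 213.91377226] [604.67662554 109.78443066]
scene [0.57, 0.0595, 0.0985] [262.67134212 226.08083008] [606.67835531 140.2020752 ]
wrist [0.5704, 0.058, 0.12] [283.39358535 248.25902743] [202.42398954 177.32787673]
wrist [0.57, 0.0595, 0.141] [286.56432635 267.93728518] [204.68880454 191.38377513]
wrist [0.57, 0.0595, 0.0985] [285.72011147 233.8018089 ] [204.08579391 167.00129207]
top [0.5704, 0.058, 0.12] [273.63690076 195.84558543] [195.45492912 139.88970388]
top [0.57, 0.0595, 0.141] [272.81609836 194.13395924] [194.86864168 138.66711374]
top [0.57, 0.0595, 0.0985] [273.33480681 197.75375192] [195.23914772 141.25267994]
scene wing [(0.97, array([308., 211.])), (0.97, array([295., 327.])), (0.91, array([262., 224.])), (0.89, array([347., 237.])), (0.73, array([323., 279.]))]
top wing [(0.77, array([316., 266.])), (0.71, array([340., 221.])), (0.59, array([214., 261.]))]
scene mouth [(0.62, array([265., 248.])), (0.32, array([261., 226.]))]
top mouth []
scene canister [(0.86, array([262., 252.]))]
top canister []
```

View pics/b.png

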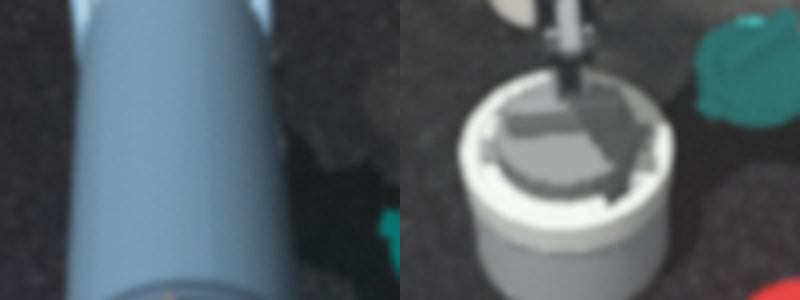

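The scene crop has the fingertips at about (262,214), near the top of the wing. The picture can't settle whether they sit astride it or above it, so I'll zoom in on the wrist view.

```bash
python3 - <<'E'
from h import *
im=ctrl.snapshot("wrist"); cv2.imwrite("pics/c.png",cv2.resize(im[170:350,160:400],(800,600),interpolation=cv2.INTER_CUBIC))
o=ctrl.get_obs(); print(o["grip_width"],o["grip_force"])
E
```

```text
9.553722743397213e-05 0.0
```

View pics/c.png

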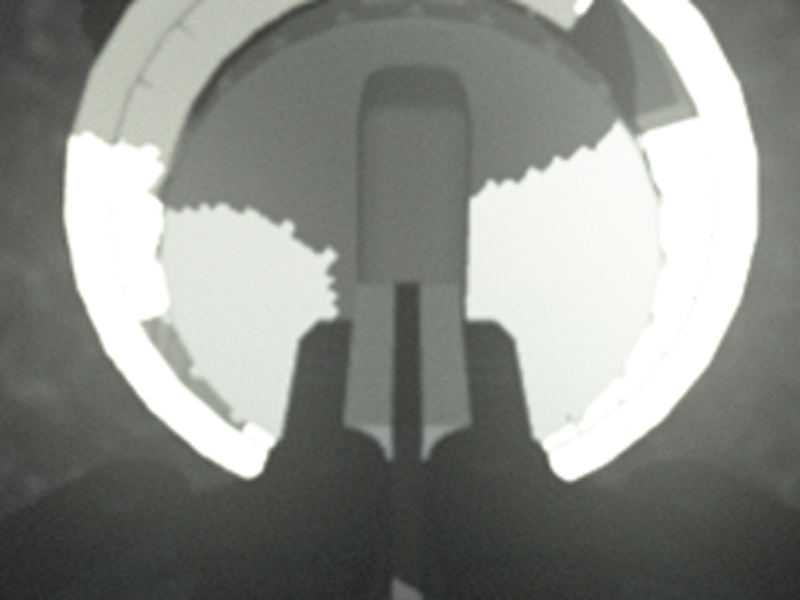

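```bash
python3 - <<'E'
from h import *
f,cx,cy,R,t=P("wrist"); o=-R.T@t; print(f,o,ctrl.tips_ahead,"height over collar from size",f*124/208/1000, "from calib",(o-[0,0,.0985])@R[2])
print(proj("wrist",[.57,.0595,.0985])); 
E
python3 -m creep '[[-1,0,0,0,0,0,0],[-1,0,0,0,0,0,0],[-1,0,0,0,0,0,0],[-1,0,0,0,0,0,0],[-1,0,0,0.006,0,0,0],[-1,0,0,0.012,0,0,0],[-1,0,0,0.012,0,0,0],[-1,0,0,0.012,0,0,0]]' 25
```

```text
350.38183797459914 [0.50705733 0.01087225 0.29105994] 0.011 height over collar from size 0.20888148033101103 from calib -0.05640341842558025
[285.72870098 233.73357509]
clock: 5.9
position: [0.5701, 0.058, 0.1184]
tcp_rot: [3.141, -0.001, -2.51]
contact_force: [0.1, -0.7, -1.8]
grip_width: 0.0857
grip_force: 0.0
```

```bash
python3 -m creep '[[0,0,0,0,0,0,0],[0,0,0,0,0,0,0],[0.5,0,0,0,0,0,0],[0.5,0,0,0,0,0,0],[0.6,0,0,0,0,0,0],[0.7,0,0,0,0,0,0],[0.8,0,0,0,0,0,0],[0.8,0,0,0,0,0,0],[0.8,0,0,0,0,0,0]]' 25
```

```text
clock: 6.8
position: [0.5704, 0.0581, 0.1189]
tcp_rot: [3.142, 0.0, -2.51]
contact_force: [-1.0, 0.9, 3.3]
grip_width: 0.0151
grip_force: 25.6
```

```bash
python3 -m creep '[[0.8,0,0,0,0,0,0.1],[0.8,0,0,0,0,0,0.2],[0.8,0,0,0,0,0,0.3],[0.8,0,0,0,0,0,0.4],[0.8,0,0,0,0,0,0.5],[0.8,0,0,0,0,0,0.6],[0.8,0,0,0,0,0,0.7],[0.8,0,0,0,0,0,0.8],[0.8,0,0,0,0,0,0.88],[0.8,0,0,0,0,0,0.93],[0.8,0,0,0,0,0,0.93],[0.8,0,0,0,0,0,0.93]]'
python3 - <<'E'
from h import *
goto([.57,.0595,.112],162.5)
im=ctrl.snapshot("wrist"); cv2.imwrite("pics/d.png",cv2.resize(im[130:330,147:413],(800,600),interpolation=cv2.INTER_CUBIC))
E
```

```text
clock: 8.0
position: [0.5702, 0.0588, 0.1186]
tcp_rot: [3.141, -0.001, 2.845]
contact_force: [-0.1, 3.3, -0.1]
grip_width: 0.0149
grip_force: 25.3
pos [0.5702 0.0588 0.1186] yaw 163.0 F [-0.1  3.3 -0.1] q7 1.28
shift [0.0003 0.0006 0.0066] turn [ 0.0004 -0.0006  0.0088]
```

View pics/d.png

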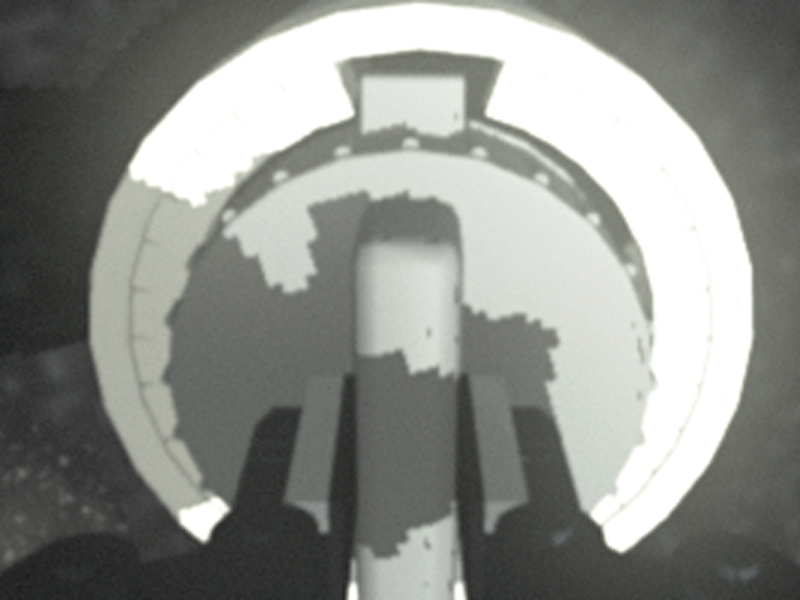

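The lug (360–465, row 105) sits inside the gap (345–500), so the lid is aligned. I'm lowering it into the gaps.

```bash
python3 -m creep '[[0.9,0,0,0,0,0,0],[0.9,0,0,0,0,0,0],[0.9,0,0,0.002,0,0,0],[0.9,0,0,0.004,0,0,0],[0.9,0,0,0.0062,0,0,0],[0.9,0,0,0.0062,0,0,0],[0.9,0,0,0.0062,0,0,0],[0.9,0,0,0.0062,0,0,0]]' 60
```

```text
clock: 8.85
position: [0.5704, 0.0591, 0.1129]
tcp_rot: [3.14, -0.0, 2.844]
contact_force: [-1.9, 5.4, 3.4]
grip_width: 0.0137
grip_force: 60.0
```

```bash
python3 -m creep '[[0.9,0,0,0.002,0,0,0],[0.9,0,0,0.004,0,0,0],[0.9,0,0,0.006,0,0,0],[0.9,0,0,0.008,0,0,0],[0.9,0,0,0.01,0,0,0],[0.9,0,0,0.0115,0,0,0],[0.9,0,0,0.0115,0,0,0],[0.9,0,0,0.0115,0,0,0],[0.9,0,0,0.0115,0,0,0]]'
```

```text
clock: 9.75
position: [0.5704, 0.0596, 0.1019]
tcp_rot: [3.14, -0.001, 2.844]
contact_force: [-3.4, 6.8, 7.9]
grip_width: 0.0133
grip_force: 60.5
```

```bash
python3 -m creep '[[0.9,0,0,0.001,0,0,0],[0.9,0,0,0.002,0,0,0],[0.9,0,0,0.0025,0,0,0],[0.9,0,0,0.0025,0,0,0],[0.9,0,0,0.0025,0,0,0]]'
```

```text
clock: 10.25
position: [0.5706, 0.0597, 0.1008]
tcp_rot: [3.139, -0.001, 2.844]
contact_force: [-7.3, 7.0, 21.0]
grip_width: 0.0133
grip_force: 62.2
```

```bash
python3 -m creep '[[0.9,0,0,0,0,0,0.1],[0.9,0,0,0,0,0,0.2],[0.9,0,0,0,0,0,0.3],[0.9,0,0,0,0,0,0.4],[0.9,0,0,0,0,0,0.5],[0.9,0,0,0,0,0,0.6],[0.9,0,0,0,0,0,0.7],[0.9,0,0,0,0,0,0.8],[0.9,0,0,0,0,0,0.9],[0.9,0,0,0,0,0,1.0],[0.9,0,0,0,0,0,1.0],[0.9,0,0,0,0,0,1.0]]'
python3 - <<'E'
from h import *
goto([.57,.0595,.1008],94); print(ctrl.get_obs()["wrist_torque"])
cv2.imwrite("pics/e.png",cv2.resize(ctrl.snapshot("wrist")[130:330,147:413],(800,600)))
E
```

```text
clock: 11.45
position: [0.5732, 0.0622, 0.1009]
tcp_rot: [3.136, -0.004, 1.847]
contact_force: [-1.4, 11.1, 15.2]
grip_width: 0.0131
grip_force: 61.4
pos [0.5732 0.0622 0.1009] yaw 105.8 F [-1.4 11.1 15.2] q7 0.48
shift [-0.0018 -0.0038  0.0001] turn [ 0.0057 -0.0042  0.2061]
[2.4752174  0.29614104 0.30240876]
```

View pics/e.png

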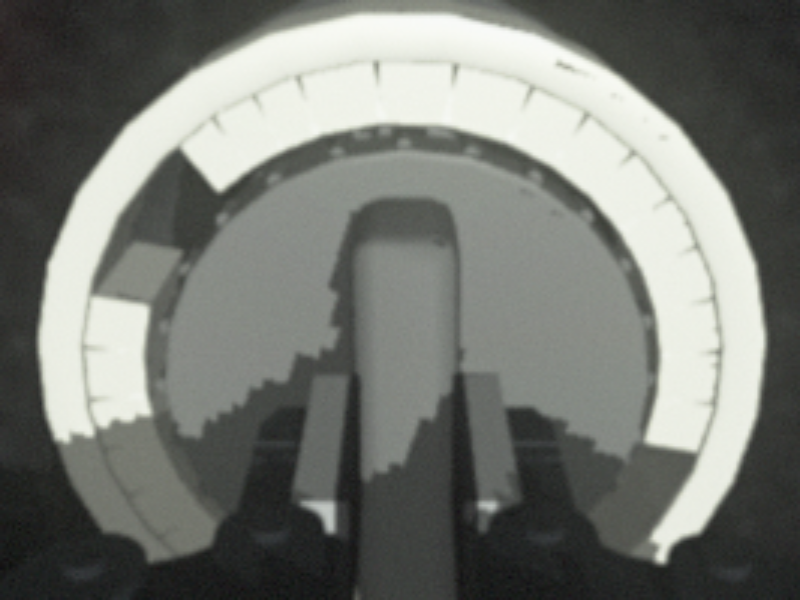

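The gap at upper left (150,230) is now empty and the lug is hidden under the lip. I'll turn on to the end stop.

```bash
python3 -m creep '[[0.9,0,0,0,0,0,0.06],[0.9,0,0,0,0,0,0.12],[0.9,0,0,0,0,0,0.18],[0.9,0,0,0,0,0,0.22],[0.9,0,0,0,0,0,0.26],[0.9,0,0,0,0,0,0.26],[0.9,0,0,0,0,0,0.26]]'
python3 -c "
from h import *
goto([.57,.0595,.1008],94); print(ctrl.get_obs()['wrist_torque'])"
```

```text
clock: 12.2
position: [0.573, 0.0621, 0.1009]
tcp_rot: [3.137, -0.005, 1.589]
contact_force: [-0.9, 10.3, 15.6]
grip_width: 0.0136
grip_force: 64.2
pos [0.573  0.0621 0.1009] yaw 91.1 F [-0.9 10.3 15.6] q7 0.27
shift [-0.0026 -0.003   0.0001] turn [ 0.0044 -0.0045 -0.0512]
[2.36364213 0.28772354 1.17087461]
```

```bash
python3 -m creep '[[0.9,0,0,0,0,0,0.03],[0.9,0,0,0,0,0,0.05],[0.9,0,0,0,0,0,0.05],[0.9,0,0,0,0,0,0.05]]'
python3 -c "
from h import *
goto([.57,.0595,.1008],94); print(ctrl.get_obs()['wrist_torque'])"
```

```text
clock: 12.6
position: [0.5729, 0.0621, 0.1009]
tcp_rot: [3.138, -0.004, 1.541]
contact_force: [-1.4, 9.7, 15.8]
grip_width: 0.0135
grip_force: 71.5
pos [0.5729 0.0621 0.1009] yaw 88.3 F [-1.4  9.7 15.8] q7 0.23
shift [-0.0026 -0.0028  0.    ] turn [ 0.0041 -0.0042 -0.0998]
[2.34614076 0.40813446 1.59938922]
```

```bash
python3 -m creep '[[0.9,0,0,0,0,0,-0.05],[0.9,0,0,0,0,0,-0.05],[0.5,0,0,0,0,0,-0.05],[0.2,0,0,0,0,0,-0.05],[-0.2,0,0,0,0,0,-0.05],[-0.5,0,0,0,0,0,-0.05],[-0.5,0,0,0,0,0,-0.05],[-0.5,0,0,-0.03,0,0,-0.05],[-0.5,0,0,-0.07,0,0,-0.05],[-0.5,0,0,-0.1,0,0,-0.05],[-0.5,0,0,-0.1,0,0,-0.05],[-0.5,0,0,-0.1,0,0,-0.05]]'
python3 - <<'E'
from h import *
goto([.57,.0595,.2],94)
cv2.imwrite("pics/f.png",ctrl.snapshot("wrist"))
c=P("wrist")
for a in (88,93,98):
  u=np.array([np.cos(np.radians(a)),np.sin(np.radians(a)),0])*.035
  print(a,[proj("wrist",np.array([.571,.0605,z])+s*u,c).round() for z in(.128,.123) for s in(1,-1)])
E
```

```text
clock: 13.8
position: [0.5705, 0.0581, 0.1987]
tcp_rot: [3.141, -0.0, 1.583]
contact_force: [0.8, 0.8, -0.4]
grip_width: 0.0639
grip_force: 0.0
pos [0.5705 0.0581 0.1987] yaw 90.7 F [ 0.8  0.8 -0.4] q7 0.18
shift [ 0.0014 -0.0005 -0.0013] turn [ 0.0007 -0.0004 -0.0577]
88 [array([287., 155.]), array([282., 252.]), array([286., 154.]), array([282., 249.])]
93 [array([282., 155.]), array([286., 252.]), array([282., 154.]), array([286., 249.])]
98 [array([277., 156.]), array([290., 252.]), array([277., 154.]), array([290., 249.])]
```

View pics/f.png

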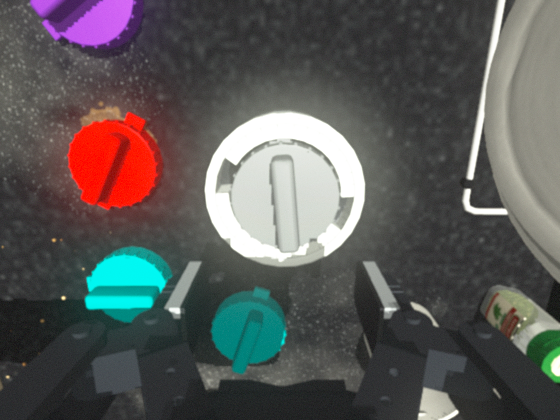

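The wing now runs from (280,155) to (289,250). Both gaps, at (222,178) and (345,210), are empty and no lugs show. I'll retreat and check the angle.

```bash
python3 - <<'E'
from h import *
c=P("wrist"); g=lambda p,z: ray("wrist",p,z,c)
an=lambda a,b: np.degrees(np.arctan2(*(b-a)[[1,0]]))
w1,w2=g((280,157),.128),g((289,249),.128); print("wing",np.linalg.norm(w1-w2),an(w2,w1))
a,b=g((222,178),.092),g((345,210),.092); print("gap",np.linalg.norm(a-b),an(a,b),an(b,a))
E
python3 -m creep '[[-0.5,0,0,-0.05,0,0,0],[-0.5,-0.15,0.1,-0.08,0,0,0],[-0.5,-0.15,0.1,-0.08,0,0,0],[-0.5,-0.15,0.1,-0.08,0,0,0],[-0.5,-0.15,0.1,-0.08,0,0,0],[-0.5,-0.15,0.1,-0.08,0,0,0],[-0.5,-0.15,0.1,-0.08,0,0,0]]'
python3 - <<'E'
from h import *
t=ctrl.snapshot("top"); s=ctrl.snapshot("scene")
cv2.imwrite("pics/g.png",np.hstack([cv2.resize(t[150:300,180:380],(400,300),interpolation=cv2.INTER_CUBIC),cv2.resize(s[190:265,220:320],(400,300),interpolation=cv2.INTER_CUBIC)]))
for q,z in(("cup",.05),("katori",.02),("mug",.045)):
    for r in ctrl.look_for("scene",q)[:1]: print(q,np.round(r["position"]),ray("scene",r["position"],z).round(3))
E
```

```text
wing 0.06684018155999966 96.17303661042313
gap 0.1006885239606833 -14.42167231151978 165.57832768848021
clock: 14.55
position: [0.6715, -0.0915, 0.2766]
tcp_rot: [-3.139, -0.0, 1.581]
contact_force: [0.4, 1.2, 0.2]
grip_width: 0.0637
grip_force: 0.0
cup [230. 321.] [0.518 0.281 0.05 ]
katori [345. 178.] [ 0.49  -0.279  0.02 ]
mug [257. 176.] [ 0.712 -0.138  0.045]
```

View pics/g.png

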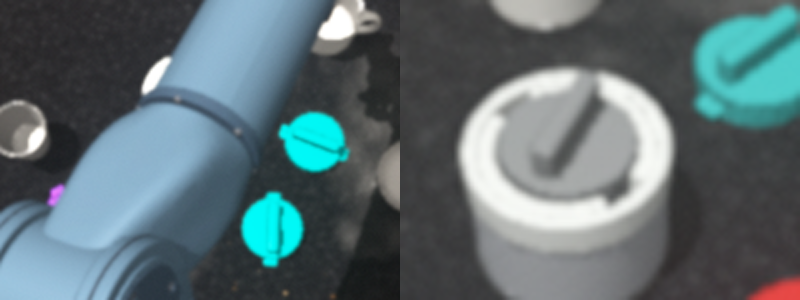

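The lid is level with its lugs under the lips, about 69° past the gap, and the cup, bowl and mug have not moved. I'm handing in the job.

```bash
python3 -m creep '[[-0.5,0,0,0,0,0,0],[-0.5,0,0,0,0,0,0],[-0.5,0,0,0,0,0,0]]'; python3 -c "
from plant import ctrl
print(ctrl.close_job())"
```

```text
clock: 15.1
position: [0.6722, -0.0904, 0.2787]
tcp_rot: [3.141, -0.0, 1.583]
contact_force: [-0.3, 0.2, 1.5]
grip_width: 0.0641
grip_force: 0.0
the job is handed in; nothing more can be done
None
```

I pressed the lid down, turned it clockwise to the end stop, let it go, and handed the job in at about 15 s; in the pictures it sits level with its lugs hidden under the lips, and the cup, bowl and mug are where they were, but the hand-in call gave no verdict.

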